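Set washed centrifuge kit to dry and switch the dryer on

TASK

Set the washed centrifuge kit to dry: push the teal tube sleeve, open end first, fully home on the dryer's leaning spigot, and hang the orange ear defenders over the drying rail with one cup on each side, lowering them until the headband rests on the rail rather than dropping them. When both are in place, switch the dryer on by pushing its green-tipped toggle all the way over to the back. Do not tip the ear defenders over, and leave the jar, bottles and tube rack where they stand.

Things in the scene. Friction and masses are not known exactly. Their poses are not given: they have to be found in the camera images.
- sleeve: Teal tube sleeve, 47 mm outside diameter, 100 mm long, 4.5 mm wall (bore 38 mm, 94 mm deep); standing on its open end, closed end up. Origin: centre of the open mouth (on the bench); +z along its axis to the closed end. 0.08 to 0.15 kg.
- spigot: Steel air spigot of the dryer, 32 mm diameter, 70 mm long with a tapered tip, fixed on a 60 mm wide black collar. It leans 35 degrees from vertical towards the dryer's front. Origin: centre of the collar's face at the spigot's root, about 105 mm above the bench; +z along the spigot to its tip, y is the dryer's y. A sleeve is home when its mouth sits on the collar.
- dryer: White warm-air dryer, fixed: 160 mm (x) by 220 mm (y) by 75 mm high. Origin: centre of its underside; its front is -x. It carries the spigot (root at x -20, y +55, z 105 mm) and the toggle (pivot at x 20, y -60, z 97 mm).
- toggle (a joint): Dryer toggle, rad: 0 = off, leaning 0.5 rad to the dryer's front (-x); 1.0 = on, all the way over to the back (+x). It stays where it is left and moves easily.
- toggle_tip (a point): Centre of the green ball (26 mm) at the end of the toggle, 80 mm from its pivot; it swings about the dryer's y axis in the dryer's xz plane.
- ear_defenders: Ear defenders, a rigid inverted U 176 mm wide (x), 146 mm high, standing on two orange cups (36 mm by 66 mm by 78 mm, 108 mm clear between them). On top a black crown pad 64 mm (x) by 30 mm (y) by 32 mm thick, from z 114 to 146 mm: the place to grip, across its 30 mm. Origin: midway between the cups, on the bench; +z up. 0.2 to 0.3 kg.
- crown (a point): Centre of the flat underside of the ear defenders' crown pad, 114 mm above their origin: it comes to rest on the rail.
- rail: Drying rail, fixed: a flat steel bar along its y, 40 mm wide (x), 276 mm long, top at z 150 mm, 14 mm thick, on two posts at y +-130 mm with 130 mm by 36 mm feet; nothing below the bar between the posts. Origin: on the bench under the bar's middle.
- rail_mid (a point): Middle of the rail's top face.
- tube_jar: Bystander: glass jar of tubes, 80 mm diameter, about 100 mm high. Origin: centre of its underside.
- reagent: Bystander: amber bottle, 68 mm diameter, 130 mm high. Origin: centre of its underside.
- tube_rack: Bystander: blue rack of tubes, 75 by 170 mm (x, y), 99 mm high. Origin: centre of its underside.
- wash_bottle: Bystander: white bottle with red cap, 64 mm diameter, 150 mm high. Origin: centre of its underside.
Not all that is in view belongs to the job. There is more than one size of the ear_defenders; the job needs the largest.

How it is judged:
By the outcome, as a careful person would: the job done as asked, in the order asked, and still so for the second after the job is handed in, with the robot touching nothing.
It also fails if it takes over 64 s, if anything falls off the work surface, if the arm or the gripper's body presses on something with over 40 N, if the wrist force passes 120 N, or if a joint passes its speed limit or range.

ROBOT

A 7-joint arm with a two-finger parallel gripper is mounted at the origin on the work surface. World frame = base frame: x ahead of the robot, y to its left, z up, the work surface at z = 0. Lengths are in m, angles in rad, forces in N, time in s.
With the tool pointing down it reaches from about 0.4 to 0.9 m from the base axis. Payload 5.6 kg.
Tool frame: the origin (TCP) lies between the finger pads; the fingertips stand 17 mm ahead of it and the grasp point (between the pads) lies 2 mm behind it; z points along the fingers, y is the line along which they close (so a half turn about z gives the same grasp; the last joint's range is limited). The gripper opens to 92 mm and grips with 3 to 60 N. Pads are 20 mm wide; open, the fingers measure 128 mm over their backs; the gripper's body (75 mm by 189 mm) begins 69 mm behind the grasp point.
Start: joints at [1.281, 0.468, -0.012, 1.603, 0.006, 1.071, -0.056], TCP at [0.159, -0.63, 0.232] pointing down, gripper open.
Joint ranges: [-2.53, 2.53], [-0.31, 2.02], [-1.57, 1.55], [0.28, 2.44], [-1.29, 4.43], [0.15, 1.84], [-2.92, 2.92]. Speed limits (rad/s): [2.57, 2.57, 3.14, 3.14, 3.14, 3.14, 3.14].

INTERFACE

Orientations are given as a rotation vector (axis times angle).
In Python, from plant import ctrl, imaging gives the robot as it stands.
- The arm moves only by the shell command python3 -m jog 'ROWS' [OPENING] [FORCE]. ROWS is JSON, one flat list of numbers, 4 for each row, row after row: the shift along the tool's x, y, z in mm, then the turn about the tool's z in rad. A call has exactly 10 rows; each row shifts and turns the commanded pose from where the row before left it, along the tool's axes as they then stand; what a row does not reach is not made up. A row lasts 1/8 s, in which the tool goes at most 62.5 mm and 10.7 degrees, less where a joint would pass 70% of its speed; a pose out of reach is approached as far as the arm can. A call with a gripper value outside its range is refused whole. OPENING is the closure, from 0 (fully open) to 1 (shut), set as the call begins (- or left out, the last holds). The fingers move at their own pace and stop on an object; FORCE is the grip in N (left out, the last holds). Time passes only in rows, so rows that do not move let the fingers close, or fill a call up. It gives the time, the measured TCP pose, the force, the opening and the grip force at its end, in the units of the state.
- ctrl.sense(): the state, without advancing time (a new reading comes with each control period).
- imaging.capture(name): name is "scene" or "top" or "wrist"; returns a dict with "color" (480x640x3 uint8, red, green, blue), "fx", "fy", "cx", "cy" (pixels), "T" (4x4, takes a point from camera to world coordinates). Camera axes: x right, y down, z forward; pixel columns grow to the right and rows downward; lengths in m; the calibration is good to about 2 mm. The wrist camera is an equidistant fisheye: a pixel r from the principal point sees the ray r / f radians off the axis. A picture is of the moment at which its call begins. There is no depth.
- ctrl.hand_in(): hands the job in; it is judged then, once.
Trained networks look in a picture, given as the dict that the camera call returned (one of the last four; its "shot" number tells which), for a name from the list of things; names that differ only in an ending like _2 or _b are one class to them, and where a whole thing is asked for, a point or a joint stands for the part that bears it (a point fixed in the world has none). Each returns a list of dicts, best first, with "conf" (0 to 1); they miss things now and then, are a little off and sometimes report something else, mostly with a low value. They report only what shows in the picture. A call takes as long as a camera call. They do not tell look-alikes from the thing itself.
- imaging.find_in(picture, name): "extent" ([left, top, width, height] in pixels, round what is visible of it).
- imaging.trace(picture, name): "mask" (480x640 bool, what is visible of it) and "extent" ([left, top, width, height] in pixels, round what is visible of it).
The state is a dict: "time_s": time; "q": joint angles; "dq": joint speeds; "effort": joint torques, N m; "tool_pos": TCP position; "tool_rot": TCP orientation; "force": force on the tool from outside, world axes, zero at the start; "wrist_torque": the same for the moment, N m; "width": opening from 0.0 (shut) to 1.0 (fully open); "gripper_force": force on a finger pad.
Only numpy, scipy, OpenCV 4.12 (cv2) and the standard library are available. Lean on these libraries where they do the work, as an engineer would, in place of code of your own. Each camera call takes 0.05 s, during which the arm holds its last target. There are 200 camera calls.

## Working session

There is one attempt and no reset: what is moved stays moved. The work goes in short steps, Python scripts to look and compute and a shell command to move; the robot and the scene stay as the last step left them, time stands still between calls to the robot, and variables do not carry over. Pictures are saved under pics/ and viewed, at most 10 in all, crops included, and the job is handed in when it is done.

```bash
ls; mkdir -p pics
python3 - <<'E'
from plant import ctrl, imaging
import cv2,numpy as np
print({k:np.round(v,3) for k,v in ctrl.sense().items()})
for n in("scene","top"):
    p=imaging.capture(n); cv2.imwrite(f"pics/{n}0.png",p["color"][:,:,::-1])
    print(n,p["fx"],p["cx"],p["cy"],np.round(p["T"],3).tolist())
    for o in "sleeve spigot dryer toggle toggle_tip ear_defenders rail tube_jar reagent tube_rack wash_bottle".split():
        print(o,[(np.round(d["extent"]).astype(int).tolist(),round(d["conf"],2)) for d in imaging.find_in(p,o)][:4])
E
```

```text
pics
{'time_s': np.float64(0.0), 'q': array([ 1.281,  0.468, -0.012,  1.604,  0.006,  1.071, -0.056]), 'dq': array([ 0.002,  0.001, -0.   , -0.002, -0.001, -0.001, -0.   ]), 'effort': array([ 0.0000e+00, -5.2057e+01, -1.3000e-02, -2.4375e+01, -5.7000e-02,
        1.7000e-02,  0.0000e+00]), 'tool_pos': array([ 0.159, -0.63 ,  0.231]), 'tool_rot': array([-3.116e+00, -3.860e-01,  1.000e-03]), 'force': array([-0.359,  0.727, -0.105]), 'wrist_torque': array([-0.001, -0.03 ,  0.027]), 'gripper_force': np.float64(0.0), 'width': np.float64(0.996)}
scene 569.2263150697995 318.02341190358334 238.7623311883571 [[0.382, 0.65, -0.657, 1.705], [0.924, -0.278, 0.263, -0.449], [-0.012, -0.708, -0.706, 1.362], [0.0, 0.0, 0.0, 1.0]]
sleeve [([198, 238, 19, 31], 0.72)]
spigot [([270, 242, 25, 43], 0.75), ([342, 208, 94, 84], 0.42)]
dryer [([226, 239, 80, 84], 0.58)]
toggle [([346, 290, 22, 43], 0.74), ([237, 257, 11, 22], 0.54)]
toggle_tip []
ear_defenders [([414, 176, 34, 35], 0.86), ([366, 166, 34, 20], 0.68), ([354, 178, 56, 41], 0.55), ([346, 292, 21, 40], 0.42)]
rail [([342, 208, 94, 84], 0.93)]
t
[... 319 characters left out ...]
19, -0.011], [-0.017, -0.114, -0.993, 1.63], [0.0, 0.0, 0.0, 1.0]]
sleeve [([432, 285, 20, 14], 0.83), ([129, 204, 66, 34], 0.5)]
spigot [([127, 204, 69, 36], 0.7), ([365, 207, 25, 32], 0.58), ([190, 269, 66, 33], 0.4), ([317, 276, 30, 33], 0.2)]
dryer [([358, 190, 79, 65], 0.9)]
toggle [([418, 217, 10, 12], 0.56)]
toggle_tip [([421, 215, 6, 12], 0.43), ([433, 287, 20, 12], 0.24)]
ear_defenders [([190, 270, 68, 35], 0.95), ([134, 272, 49, 22], 0.64)]
rail [([194, 186, 114, 63], 0.97)]
tube_jar [([319, 275, 30, 32], 0.89)]
reagent [([314, 139, 24, 31], 0.94), ([368, 210, 19, 31], 0.59)]
tube_rack [([130, 204, 65, 34], 0.88), ([318, 275, 29, 33], 0.43)]
wash_bottle [([492, 220, 31, 24], 0.61)]
```

Run:
```python
import cv2
a=cv2.imread("pics/scene0.png")[150:350,130:500]; b=cv2.imread("pics/top0.png")[120:330,110:540]
cv2.imwrite("pics/s1.png",cv2.resize(a,None,fx=2.1,fy=2.1,interpolation=2)); cv2.imwrite("pics/t1.png",cv2.resize(b,None,fx=1.8,fy=1.8,interpolation=2))
```

```text
(no output)
```

View pics/t1.png

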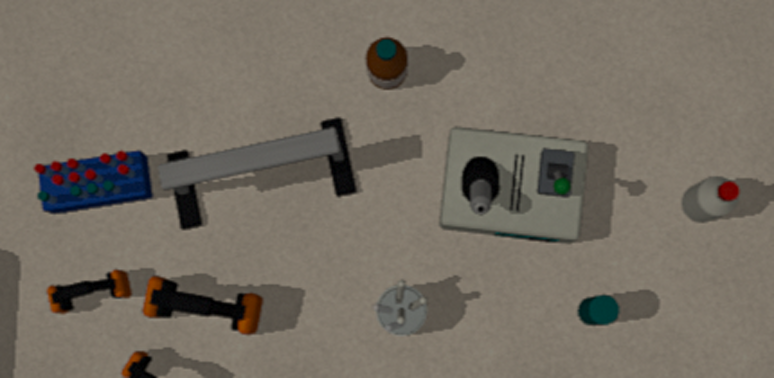

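View pics/s1.png

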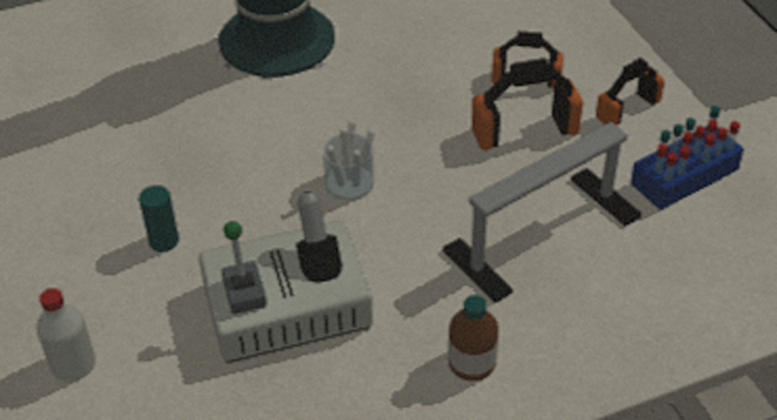

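The top view (crop px) has three ear defenders: (205,305), the smaller (90,290), and one partly cut off at (140,365). The one at (205,305), full-image (224,289), is clearly the widest, so it should be the job's. The sleeve is at (600,310), the spigot leans to the robot at (480,190), the toggle is at (562,186) and the rail runs (165,175)–(340,140).

Next I fit poses from the masks in both views.

```bash
cat > h.py <<'E'
import numpy as np, cv2
from scipy.optimize import minimize
from plant import ctrl, imaging
def box(x0,x1,y0,y1,z0,z1): return np.array([[x,y,z] for x in(x0,x1) for y in(y0,y1) for z in(z0,z1)])/1e3
def ring(c,r,ax=(0,0,1)):
    a=np.array(ax,float);u=np.cross(a,[0,1,0]);u/=np.linalg.norm(u);v=np.cross(a,u);t=np.linspace(0,6.28,24)[:,None]
    return (np.array(c)+r*(np.cos(t)*u+np.sin(t)*v))/1e3
A=np.array([-np.sin(np.radians(35)),0,np.cos(np.radians(35))]); R0=np.array([-20,55,105.])
M={"sleeve":[np.vstack([ring((0,0,0),23.5),ring((0,0,100),23.5)])],
"dryer":[box(-80,80,-110,110,0,75),np.vstack([ring(R0,30,A),ring(R0-45*A,30,A)]),np.vstack([ring(R0,16,A),ring(R0+60*A,16,A),ring(R0+70*A,10,A)])],
"ear_defenders":[box(-90+2,-54,-33,33,0,78),box(54,88,-33,33,0,78),box(-32,32,-15,15,114,146)]+[np.vstack([box(s*60-8,s*60+8,-10,10,75,80),box(s*32-4,s*32+4,-10,10,122,138)]) for s in(-1,1)],
"rail":[box(-20,20,-138,138,136,150)]+[np.vstack([box(-65,65,y-18,y+18,0,12)]) for y in(-130,130)]+[box(-10,10,y-8,y+8,0,140) for y in(-130,130)]}
def proj(p,P):
    c=(P-p["T"][:3,3])@p["T"][:3,:3]
    if p.get("fish"):
        r=np.hypot(c[:,0],c[:,1]);k=np.arctan2(r,c[:,2])/np.maximum(r,1e-9)
        return np.c_[p["fx"]*c[:,0]*k+p["cx"],p["fy"]*c[:,1]*k+p["cy"]]
    return np.c_[p["fx"]*c[:,0]/c[:,2]+p["cx"],p["fy"]*c[:,1]/c[:,2]+p["cy"]]
def world(P,q): 
    c,s=np.cos(q[2]),np.sin(q[2]); return P@np.array([[c,s,0],[-s,c,0],[0,0,1]])+[q[0],q[1],0]
def sil(p,n,q):
    m=np.zeros((1920,2560),np.uint8)
    for P in M[n]: cv2.fillConvexPoly(m,cv2.convexHull(np.round(proj(p,world(P,q))*4+1.5).astype(np.int32)),1)
    return m
def ray(p,u,v,z):
    d=p["T"][:3,:3]@[(u-p["cx"])/p["fx"],(v-p["cy"])/p["fy"],1];o=p["T"][:3,3];return o+d*(z-o[2])/d[2]
def fit(n,views,q0):   # views: (pic, mask)
    V=[(p,cv2.resize(m.astype(np.uint8),(2560,1920),interpolation=0)) for p,m in views]
    def f(q):
        t=0
        for p,m in V: s=sil(p,n,q); t-=(s&m).sum()/max(1,(s|m).sum())
        return t/len(V)
    best=None
    for _ in range(2):
        r=minimize(f,q0,method="Nelder-Mead",options=dict(initial_simplex=np.array(q0)+np.vstack([np.zeros(3),np.diag([.02,.02,.15])]),xatol=3e-4,fatol=1e-4,maxfev=90)); q0=r.x
    return r.x,r.fun
def masks(p,n,u,v):
    L=imaging.trace(p,n); g=[d for d in L if abs(d["extent"][0]+d["extent"][2]/2-u)<15 and abs(d["extent"][1]+d["extent"][3]/2-v)<15]
    return g[0] if g else None
E
python3 - <<'E'
from h import *
t=imaging.capture("top");s=imaging.capture("scene")
for n,a,b,q in [("sleeve",(442,291),(207,254),0),("dryer",(397,222),(266,281),-.07),("ear_defenders",(224,288),(382,198),-.2),("rail",(250,217),(389,250),.2)]:
    V=[];G=[]
    for p,c in((t,a),(s,b)):
        d=masks(p,n,*c)
        if d: V.append((p,d["mask"]));print(n,np.round(d["extent"]),round(d["conf"],2))
    w=ray(t,*a,.06)
    for vs in ([V,V[:1],V[1:]] if len(V)>1 else [V]):
        print("  ",[(np.round(x,4),round(f,3)) for x,f in [fit(n,vs,[w[0],w[1],q])]])
E
```

```text
sleeve [434. 286.  19.  14.] 0.6
sleeve [199. 237.  16.  33.] 0.96
   [(array([ 0.4084, -0.3184,  0.0895]), np.float64(-0.89))]
   [(array([ 0.4086, -0.3219,  0.1691]), np.float64(-0.928))]
   [(array([ 0.4058, -0.3168,  0.0586]), np.float64(-0.946))]
dryer [356. 191.  83.  68.] 0.92
dryer [223. 240.  83.  84.] 0.75
   [(array([ 0.6061, -0.185 , -0.1083]), np.float64(-0.948))]
   [(array([ 0.6066, -0.1862, -0.099 ]), np.float64(-0.975))]
   [(array([ 0.6006, -0.1824, -0.1064]), np.float64(-0.938))]
ear_defenders [187. 268.  66.  38.] 0.74
ear_defenders [355. 177.  56.  44.] 0.95
   [(array([ 0.3493,  0.3679, -0.1112]), np.float64(-0.277))]
   [(array([ 0.3554,  0.3841, -0.4652]), np.float64(-0.24))]
   [(array([0.3986, 0.3094, 1.3955]), np.float64(-0.83))]
rail [195. 184. 112.  61.] 0.76
rail [342. 208.  95.  82.] 0.97
   [(array([0.6242, 0.2253, 0.2322]), np.float64(-0.867))]
   [(array([0.625 , 0.222 , 0.2312]), np.float64(-0.889))]
   [(array([0.622 , 0.2277, 0.2265]), np.float64(-0.875))]
```

```bash
cat >> h.py <<'E'
def go(x,y,z,yaw=None):
    from scipy.spatial.transform import Rotation as Ro
    s=ctrl.sense();R=Ro.from_rotvec(s["tool_rot"]).as_matrix();y0=np.arctan2(R[1,0],R[0,0]);yw=y0 if yaw is None else yaw
    d=np.array([x,y,z])-s["tool_pos"];c,n=np.cos(yw),np.sin(yw);t=(y0-yw+np.pi/2)%np.pi-np.pi/2
    if yaw is not None and abs((y0-yw-t))>.1: c,n=-c,-n
    print("t",round(float(s["time_s"]),2),"pos",np.round(s["tool_pos"],4),"yaw",round(y0,3),"tilt",np.round(R[:,2],3),"q7",round(s["q"][6],2),"F",np.round(s["force"],1),"w",round(float(s["width"]),3),"| turn",round(t,3),"then mm",np.round(1e3*np.array([c*d[0]+n*d[1],n*d[0]-c*d[1],-d[2]]),1))
E
python3 -m jog '[0,0,0,0.175, 0,0,0,0.175, 26,-42,0,0, 27,-42,0,0, 27,-42,0,0, 27,-42,0,0, 27,-42,0,0, 27,-42,0,0, 27,-42,0,0, 26,-42,0,0]' 0
python3 - <<'E'
from h import *
go(.407,-.318,.231,-.105)
p=imaging.capture("wrist");p["fish"]=1;print(p["fx"],p["cx"],p["cy"],np.round(p["T"],3).tolist())
cv2.imwrite("pics/w1.png",p["color"][:,:,::-1])
for n,c in(("sleeve",None),("dryer",None)):
    for d in imaging.trace(p,n)[:2]:
        print(n,np.round(d["extent"]),d["conf"])
        if d["conf"]>.5: print(fit(n,[(p,d["mask"])],[.407,-.318,0] if n=="sleeve" else [.606,-.185,-.105]))
t=imaging.capture("top");s=imaging.capture("scene")
V=[(p,masks(p,"ear_defenders",*c)["mask"]) for p,c in((t,(224,288)),(s,(382,198)))]
for v in(V,V[:1],V[1:]):print("ear",fit("ear_defenders",v,[.399,.309,1.39]))
a=cv2.resize(s["color"][150:230,340:470,::-1],None,fx=4,fy=4,interpolation=2)
b=cv2.resize(p["color"][:,:,::-1],(520,390));cv2.imwrite("pics/c1.png",np.vstack([a[:200],b]))
E
```

```text
time_s: 2.95
tool_pos: [0.4072, -0.3169, 0.2319]
tool_rot: [3.137, -0.162, 0.001]
force: [1.2, -0.1, 0.3]
width: 1.002
gripper_force: 0.0
t 2.95 pos [ 0.4072 -0.3169  0.2319] yaw -0.103 tilt [ 0.001 -0.001 -1.   ] q7 -1.11 F [ 1.2 -0.1  0.3] w 1.002 | turn 0.002 then mm [-0.1  1.1  0.9]
371.64829954431775 320.64924570044604 245.64947209580995 [[-0.104, -0.96, -0.259, 0.48], [-0.995, 0.1, 0.026, -0.324], [0.001, 0.26, -0.966, 0.386], [0.0, 0.0, 0.0, 1.0]]
sleeve [296. 193.  58.  75.] 0.63
(array([ 0.40998077, -0.31980227,  0.10006259]), np.float64(-0.978760530611479))
dryer [ 29.   1. 250. 128.] 0.65
(array([ 0.60986284, -0.18528227, -0.08738577]), np.float64(-0.9851583448389111))
ear (array([0.40416015, 0.30436902, 1.40357945]), np.float64(-0.7884978649135881))
ear (array([0.40475084, 0.30263531, 1.42522791]), np.float64(-0.8824064171122995))
ear (array([0.39732237, 0.31366763, 1.31907723]), np.float64(-0.760100027785496))
```

View pics/c1.png

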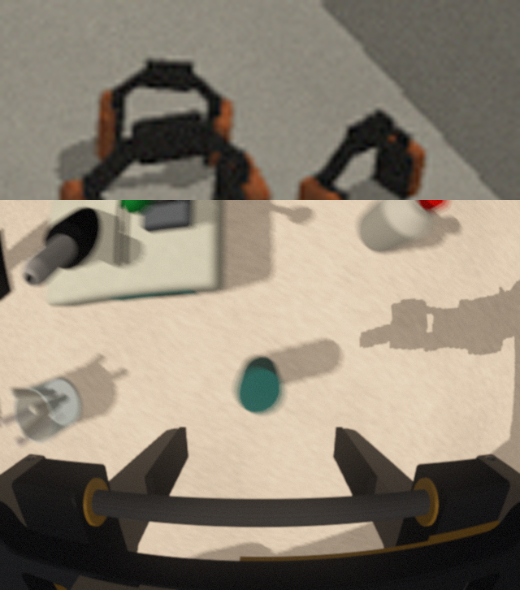

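The crop shows three sizes: (170,130) is the largest, ahead of (165,80) and (365,160), and it matches the fitted one at (0.40, 0.30). In the wrist view the sleeve is centred between the fingers at (260,385). Next I descend and grip it.

```bash
python3 -m jog '[2,2,26,0, 0,0,27,0, 0,0,27,0, 0,0,27,0, 0,0,27,0, 0,0,25,0, 0,0,0,0, 0,0,0,0, 0,0,0,0, 0,0,0,0]' 0 | tail -5; python3 -m jog '[0,0,0,0, 0,0,0,0, 0,0,0,0, 0,0,0,0, 0,0,0,0, 0,0,0,0, 0,0,0,0, 0,0,-10,0, 0,0,-40,0, 0,0,-60,0]' 1 15
python3 - <<'E'
from h import *
go(.609,-.185,.3,-.09)
E
```

```text
tool_pos: [0.4085, -0.3208, 0.0735]
tool_rot: [3.136, -0.162, 0.002]
force: [-0.3, -0.1, -0.1]
width: 0.995
gripper_force: 0.0
time_s: 5.8
tool_pos: [0.4069, -0.3196, 0.1829]
tool_rot: [-3.135, 0.162, 0.005]
force: [1.6, -1.1, -0.7]
width: 0.516
gripper_force: 15.0
t 5.8 pos [ 0.4069 -0.3196  0.1829] yaw -0.103 tilt [-0.003  0.002 -1.   ] q7 -1.12 F [ 1.6 -1.1 -0.7] w 0.516 | turn -0.013 then mm [ 189.2 -152.2 -117.1]
```

```bash
python3 -m jog '[0,0,-50,-0.013, 0,0,-50,0, 14,-29,0,0, 14,-30,0,0, 14,-30,0,0, 14,-30,0,0, 14,-30,0,0, 14,-30,0,0, 15,-28,0,0, 0,0,0,0]' | head -2
python3 - <<'E'
from h import *
M["spigot"]=M["dryer"][1:]; M["sp2"]=M["dryer"][2:]
p=imaging.capture("wrist");p["fish"]=1
t=imaging.capture("top");s=imaging.capture("scene")
go(.554,-.125,.28,-.09)
for n,pics in(("dryer",(p,t,s)),("spigot",(p,t,s))):
  for k,c in zip(pics,"wts"):
    for d in imaging.trace(k,n)[:1]:
        q,f=fit(n,[(k,d["mask"])],[.608,-.185,-.09]); print(c,n,np.round(d["extent"]),round(d["conf"],2),np.round(q,4),round(f,3),"root",world(np.array([R0])/1e3,q)[0].round(4))
d=p["color"][:,:,::-1].copy()
for P in M["dryer"]: cv2.polylines(d,[cv2.convexHull(np.round(proj(p,world(P,[.608,-.185,-.09]))).astype(np.int32))],True,(0,0,255),1)
cv2.imwrite("pics/w2.png",d)
E
```

```text
time_s: 7.05
tool_pos: [0.5261, -0.1204, 0.283]
t 7.2 pos [ 0.5247 -0.1242  0.2827] yaw -0.092 tilt [-0.    -0.001 -1.   ] q7 -1.56 F [ 0.4 -0.5 -1.4] w 0.52 | turn -0.002 then mm [29.3 -1.8  2.7]
w dryer [268.  53. 224. 164.] 0.75 [ 0.6095 -0.1865 -0.0956] -0.972 root [ 0.5948 -0.1298  0.105 ]
t dryer [354. 192.  84.  65.] 0.86 [ 0.6077 -0.187  -0.0952] -0.279 root [ 0.593  -0.1304  0.105 ]
s dryer [222. 240.  83.  83.] 0.64 [ 0.6007 -0.183  -0.1114] -0.937 root [ 0.5869 -0.1261  0.105 ]
w spigot [292. 100.  69. 120.] 0.86 [ 0.6087 -0.186  -0.0955] -0.96 root [ 0.5941 -0.1294  0.105 ]
t spigot [312. 140.  27.  32.] 0.39 [ 0.608 -0.185 -0.09 ] 0.0 root [ 0.593  -0.1284  0.105 ]
s spigot [271. 245.  22.  42.] 0.81 [ 0.6086 -0.1836 -0.1037] -0.909 root [ 0.5944 -0.1268  0.105 ]
```

View pics/w2.png

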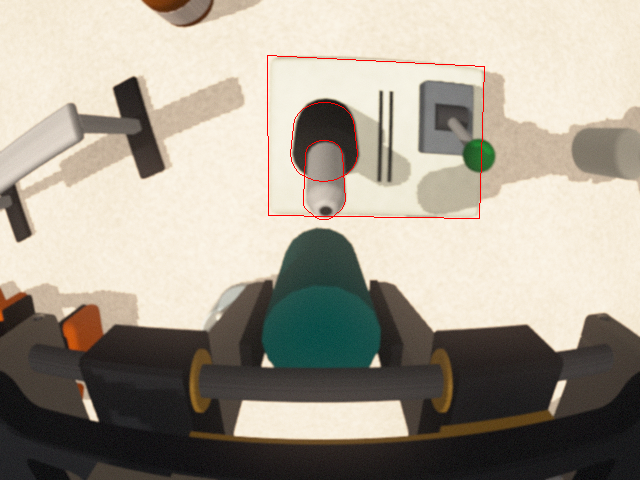

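The red overlay matches the spigot, with its tip near (325,208), and the collar and dryer, so the spigot pose is good to about 1–2 mm. The tool can't tilt, so I'll put the upright sleeve over the tapered tip. Then I'll swing the grip back toward the robot so the sleeve pivots between the pads to 35°, and push along the axis.

```bash
python3 -m jog '[18,-1,0,0.003, 19.5,-1,0,0, 0,0,10,0, 0,0,15,0, 0,0,10,0, 0,0,5,0, 0,0,5,0, 0,0,5,0, 0,0,5,0, 0,0,0,0]'
python3 - <<'E'
from h import *
go(.5622,-.1258,.2278,-.0955)
E
```

```text
time_s: 8.75
tool_pos: [0.5626, -0.1246, 0.2272]
tool_rot: [-3.138, 0.146, 0.001]
force: [-0.2, -0.0, -1.0]
width: 0.52
gripper_force: 15.0
t 8.75 pos [ 0.5626 -0.1246  0.2272] yaw -0.093 tilt [-0.001  0.    -1.   ] q7 -1.6 F [-0.2 -0.  -1. ] w 0.52 | turn 0.002 then mm [-0.3  1.2 -0.6]
```

```bash
python3 -m jog '[-4.7,1,2,0, -4.7,0,2,0, -4.7,0,2,0, -4.8,0,2,0, -4.8,0,2,0, -4.8,0,2,0, -4.8,0,2,0, -4.7,0,2,0, -4.7,0,2,0, 0,0,0,0]'
python3 - <<'E'
from h import *
p=imaging.capture("wrist");s=imaging.capture("scene")
go(.5195,-.122,.2098,-.0955)
cv2.imwrite("pics/w3.png",np.hstack([p["color"][80:480,150:500,::-1],cv2.resize(s["color"][200:300,220:310,::-1],(360,400),interpolation=2)]))
E
```

```text
time_s: 10.0
tool_pos: [0.5193, -0.1216, 0.2093]
tool_rot: [3.138, -0.147, -0.002]
force: [1.9, -1.1, -0.7]
width: 0.513
gripper_force: 15.0
t 10.1 pos [ 0.5195 -0.1216  0.2094] yaw -0.093 tilt [-0.002  0.    -1.   ] q7 -1.59 F [ 1.2 -0.7 -0.4] w 0.517 | turn 0.002 then mm [-0.   0.4 -0.4]
```

View pics/w3.png

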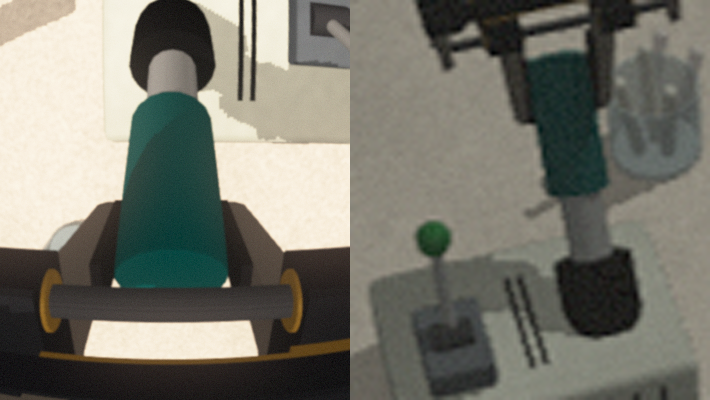

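The sleeve has pivoted and lines up with the spigot in both views, its mouth at about (172,100) over the tip. Next I push it along the axis.

```bash
python3 -m jog '[3.5,0,5,0, 3.5,0,5,0, 3.5,0,5,0, 3.5,0,5,0, 3.5,0,5,0, 3.5,0,5,0, 3.5,0,5,0, 3.5,0,5,0, 2.5,0,3.6,0, 0,0,0,0]' - 25
python3 - <<'E'
from h import *
r=np.array([.5942,-.1288,.105]);a=np.array([-.571,.0547,.819]);h=r+.0755*a;h[2]-=.002
go(*h,-.0955)
E
```

```text
time_s: 11.35
tool_pos: [0.5487, -0.1243, 0.1662]
tool_rot: [3.138, -0.147, -0.008]
force: [-7.0, 0.3, 8.3]
width: 0.51
gripper_force: 25.0
t 11.35 pos [ 0.5487 -0.1243  0.1662] yaw -0.093 tilt [-0.005  0.    -1.   ] q7 -1.62 F [-7.   0.3  8.3] w 0.51 | turn 0.002 then mm [2.5 0.2 1.3]
```

```bash
python3 -m jog '[1.2,0,1.6,0, 1.2,0,1.6,0, 1.2,0,1.6,0, 0,0,0,0, 0,0,0,0, 0,0,0,0, 0,0,0,0, 0,0,0,0, 0,0,0,0, 0,0,0,0]' - 40
python3 - <<'E'
from h import *
s=imaging.capture("scene");p=imaging.capture("wrist")
go(.5511,-.1247,.1648,-.0955)
cv2.imwrite("pics/w4.png",np.hstack([p["color"][80:480,150:500,::-1],cv2.resize(s["color"][210:310,220:310,::-1],(360,400),interpolation=2)]))
E
```

```text
time_s: 12.6
tool_pos: [0.5471, -0.1242, 0.1628]
tool_rot: [3.138, -0.147, -0.025]
force: [-27.4, 3.4, 31.1]
width: 0.509
gripper_force: 40.0
t 12.7 pos [ 0.5471 -0.1242  0.1628] yaw -0.094 tilt [-0.016  0.    -1.   ] q7 -1.62 F [-27.    3.6  30.5] w 0.511 | turn 0.002 then mm [ 4.   0.2 -2. ]
```

View pics/w4.png

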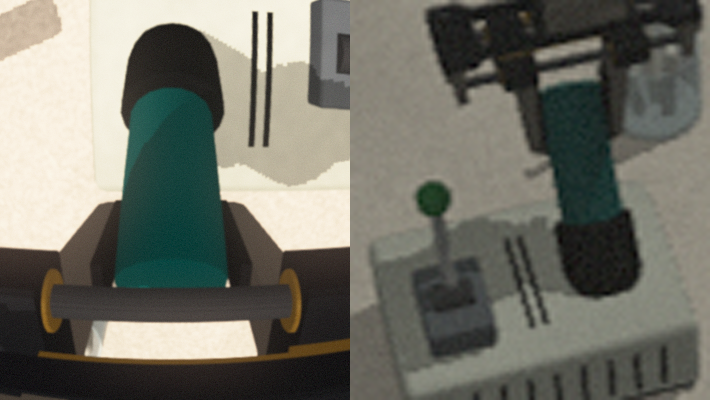

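The sleeve is home: its rim sits on the collar in both views ((170,95) wrist, (590,220) scene), and about 40 N of push no longer moves it. I relax the push, then release and rise.

```bash
python3 -m jog '[-1.5,0,-1.5,0, -1.5,0,-1.5,0, -1,0,-1,0, 0,0,0,0, 0,0,0,0, 0,0,0,0, 0,0,0,0, 0,0,0,0, 0,0,0,0, 0,0,0,0]' - 10; python3 -m jog '[0,0,0,0, 0,0,0,0, 0,0,0,0, 0,0,0,0, 0,0,-20,0, 0,0,-40,0, 0,0,-50,0, 0,0,-50,0, 0,0,0,0, 0,0,0,0]' 0
python3 - <<'E'
from h import *
s=imaging.capture("scene");p=imaging.capture("wrist");p["fish"]=1
a=np.array([-np.sin(.6109),0,np.cos(.6109)])
M["onsp"]=[np.vstack([ring(R0,23.5,A),ring(R0+100*A,23.5,A)])]
for k in(s,p):
  for d in imaging.trace(k,"sleeve")[:1]:
    for off in (0,5,10): 
        M["onsp"]=[np.vstack([ring(R0+off*A,23.5,A),ring(R0+(100+off)*A,23.5,A)])]
        m=cv2.resize(d["mask"].astype(np.uint8),(2560,1920),interpolation=0);z=sil(k,"onsp",[.6087,-.186,-.0955]);print(off,(z&m).sum()/(z|m).sum(),d["conf"])
go(.404,.304,.32,1.41); go(.404,.304,.32,1.41-np.pi)
E
```

```text
time_s: 13.95
tool_pos: [0.5501, -0.1244, 0.1651]
tool_rot: [-3.138, 0.147, 0.0]
force: [-0.7, -0.1, -2.1]
width: 0.513
gripper_force: 10.0
time_s: 15.2
tool_pos: [0.5498, -0.1244, 0.3247]
tool_rot: [3.138, -0.147, -0.001]
force: [-0.4, -0.0, -0.6]
width: 0.999
gripper_force: 0.0
0 0.7963074453140678 0.67
5 0.8684265010351967 0.67
10 0.8400900900900901 0.67
0 0.902326426365453 0.82
5 0.9480038043360786 0.82
10 0.8895763281775386 0.82
t 15.4 pos [ 0.5496 -0.1243  0.3237] yaw -0.093 tilt [-0.003  0.001 -1.   ] q7 -1.57 F [-0.1 -0.3 -0.7] w 1.001 | turn -1.503 then mm [ 399.5 -212.3    3.7]
t 15.4 pos [ 0.5496 -0.1243  0.3237] yaw -0.093 tilt [-0.003  0.001 -1.   ] q7 -1.57 F [-0.1 -0.3 -0.7] w 1.001 | turn -1.503 then mm [ 399.5 -212.3    3.7]
```

Run:
```python
from h import *
p=imaging.capture("wrist");p["fish"]=1;print(p["fx"])
k=4;q=[.6087,-.186,-.0955]
d=p["color"][:,:,::-1]
c=proj(p,world(np.array([R0])/1e3,q))[0];u,v=int(c[0])-70,int(c[1])-50
im=cv2.resize(d[v:v+140,u:u+140],None,fx=k,fy=k,interpolation=2)
for r,o,col in((30,0,(0,0,255)),(23.5,0,(0,255,255)),(23.5,100,(0,255,255))):
    P=proj(p,world(ring(R0+o*A,r,A),q)); cv2.polylines(im,[np.round((P-[u,v])*k).astype(np.int32)],False,col,1)
cv2.imwrite("pics/w5.png",im)
```

```text
371.64829954431775
```

View pics/w5.png

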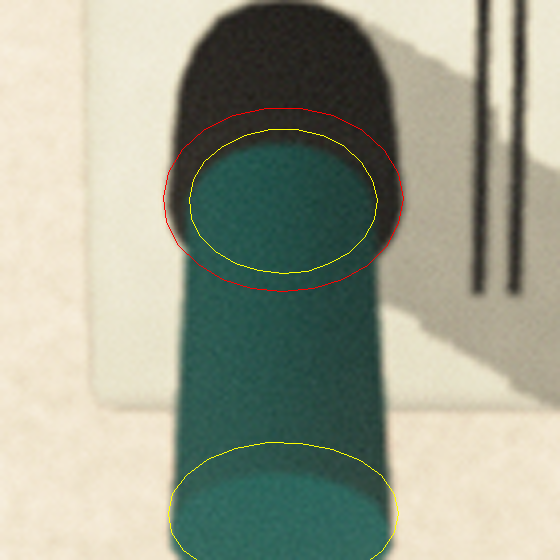

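Run:
```python
from h import *
s=imaging.capture("scene");p=imaging.capture("wrist");p["fish"]=1
q=[.6087,-.186,-.0955]
V=[(k,cv2.resize(imaging.trace(k,"sleeve")[0]["mask"].astype(np.uint8),(2560,1920),interpolation=0)) for k in(p,s)]
def f(x,V=V):
    a,b,t=x[0],x[1],np.radians(35+x[2]);ax=np.array([-np.sin(t),0,np.cos(t)]);N=np.array([-A[2],0,A[0]])
    c=R0+a*A+b*N; M["o"]=[np.vstack([ring(c,23.5,ax),ring(c+100*ax,23.5,ax)])];t=0
    for k,m in V: z=sil(k,"o",q);t-=(z&m).sum()/(z|m).sum()
    return t/len(V)
for W in(V,V[:1]):
    r=minimize(f,[2,2,2],args=(W,),method="Nelder-Mead",options=dict(initial_simplex=[[0,0,0],[6,0,0],[0,5,0],[0,0,6]]));print(r.x,r.fun)
```

```text
[ 7.48379374 -0.33509466 -3.55694278] -0.9077964413780257
[ 2.39719055  2.64699868 -0.48310133] -0.9515080674233404
```

```bash
python3 -m jog '[0,0,0,-0.167, 0,0,0,-0.167, 0,0,0,-0.167, 0,0,0,-0.167, 0,0,0,-0.167, 0,0,0,-0.167, 0,0,0,-0.167, 0,0,0,-0.167, 0,0,0,-0.167, 0,0,0,0]' 0 | tail -1;  python3 -m jog '[44,-24,0,0, 44,-24,0,0, 44,-24,0,0, 45,-24,0,0, 45,-24,0,0, 45,-23,0,0, 44,-23,0,0, 44,-23,0,0, 44,-23,0,0, 0,0,0,0]' | head -2
python3 - <<'E'
from h import *
p=imaging.capture("wrist");p["fish"]=1
M["ear"]=M["ear_defenders"]
D=imaging.trace(p,"ear_defenders")
for d in D[:3]: print(np.round(d["extent"]),d["conf"])
for d in D[:2]: print(fit("ear",[(p,d["mask"])],[.404,.304,1.41]))
q,_=fit("ear",[(p,D[0]["mask"])],[.404,.304,1.41])
im=p["color"][:,:,::-1].copy()
for P in M["ear"]: cv2.polylines(im,[cv2.convexHull(np.round(proj(p,world(P,q))).astype(np.int32))],True,(0,0,255),1)
cv2.imwrite("pics/w6.png",im)
go(q[0],q[1],.135,q[2])
E
```

```text
gripper_force: 0.0
time_s: 18.15
tool_pos: [0.4026, 0.3072, 0.3254]
[292. 136.  61. 158.] 0.78
[185. 127.  67. 100.] 0.59
(array([0.40534074, 0.30435115, 1.40304771]), np.float64(-0.8594029552534307))
(array([0.404, 0.304, 1.41 ]), np.float64(0.0))
t 18.25 pos [0.4049 0.3033 0.325 ] yaw 1.408 tilt [-0.    -0.001 -1.   ] q7 -1.02 F [ 0.2 -0.8 -0.4] w 1.001 | turn 0.005 then mm [  1.1   0.2 190. ]
```

View pics/w6.png

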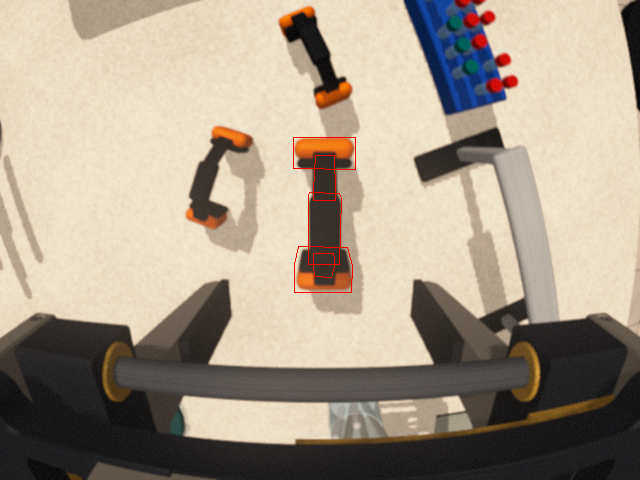

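The overlay matches the largest ear defenders, with the crown pad at (325,225). The two smaller pairs are at (215,180) and (320,60). Next I descend, grip the crown and lift.

```bash
python3 -m jog '[1,0,40,0.005, 0,0,50,0, 0,0,50,0, 0,0,30,0, 0,0,20,0, 0,0,0,0, 0,0,0,0, 0,0,0,0, 0,0,0,0, 0,0,0,0]' 0 ; python3 -m jog '[0,0,0,0, 0,0,0,0, 0,0,0,0, 0,0,0,0, 0,0,0,0, 0,0,0,0, 0,0,-10,0, 0,0,-30,0, 0,0,-50,0, 0,0,-50,0]' 1 35;  python3 -m jog '[0,0,-50,0, 0,0,-10,0, 0,0,0,0.167, 0,0,0,0.167, 0,0,0,0.167, 0,0,0,0.167, 0,0,0,0.167, 0,0,0,0.167, 0,0,0,0.167, 0,0,0,0]'
python3 - <<'E'
from h import *
go(.624,.225,.34,.23)
p=imaging.capture("wrist");p["fish"]=1;t=imaging.capture("top")
M["bar"]=M["rail"][:1]
for k in(p,t):
  for d in imaging.trace(k,"rail")[:1]:
    q,f=fit("rail",[(k,d["mask"])],[.624,.225,.23]);print(np.round(d["extent"]),d["conf"],q,f)
im=p["color"][:,:,::-1].copy()
for P in M["rail"]: cv2.polylines(im,[cv2.convexHull(np.round(proj(p,world(P,[.624,.224,.23]))).astype(np.int32))],True,(0,0,255),1)
cv2.imwrite("pics/w7.png",im)
E
```

```text
time_s: 19.5
tool_pos: [0.4053, 0.3045, 0.1355]
tool_rot: [2.398, 2.029, 0.001]
force: [-0.1, -0.8, -0.2]
width: 0.997
gripper_force: 0.0
time_s: 20.75
tool_pos: [0.4045, 0.3041, 0.2766]
tool_rot: [-2.397, -2.03, 0.002]
force: [0.8, 0.1, -2.6]
width: 0.324
gripper_force: 35.0
time_s: 22.0
tool_pos: [0.4044, 0.3039, 0.3339]
tool_rot: [3.118, 0.373, -0.004]
force: [-0.1, 0.4, -2.5]
width: 0.323
gripper_force: 35.0
t 22.0 pos [0.4044 0.3039 0.3339] yaw 0.238 tilt [-0.002 -0.002 -1.   ] q7 -2.15 F [-0.1  0.4 -2.5] w 0.323 | turn 0.008 then mm [195.8 126.9  -6.1]
[306.   0. 269. 115.] 0.93 [0.63371789 0.2247864  0.20674395] -0.9098947387129597
[196. 186. 115.  64.] 0.84 [0.6253554  0.22264013 0.23298081] -0.9433266779296575
```

View pics/w7.png

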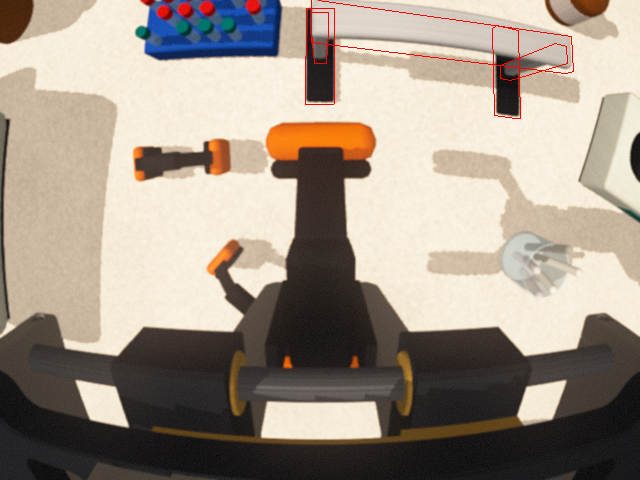

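The held ear defenders hang level, with the front cup at (320,140), and the rail overlay fits. Next I carry them over the rail.

```bash
python3 -m jog '[32.5,21.5,0,0.006, 32.5,21.5,0,0, 32.5,21.5,0,0, 32.5,21.5,0,0, 33,21.5,0,0, 33,21.5,0,0, 0,0,0,0, 0,0,20,0, 0,0,40,0, 0,0,20,0]'
python3 - <<'E'
from h import *
go(.625,.2235,.1715,.232)
p=imaging.capture("wrist");t=imaging.capture("top");s=imaging.capture("scene")
cv2.imwrite("pics/w8.png",np.hstack([cv2.resize(p["color"][:,:,::-1],(440,330)),cv2.resize(s["color"][150:300,330:490,::-1],(352,330),interpolation=2)]))
E
```

```text
time_s: 23.45
tool_pos: [0.6237, 0.2236, 0.2528]
tool_rot: [3.12, 0.363, -0.006]
force: [-0.5, -0.0, -2.9]
width: 0.324
gripper_force: 35.0
t 23.45 pos [0.6237 0.2236 0.2528] yaw 0.231 tilt [-0.004 -0.001 -1.   ] q7 -1.94 F [-0.5 -0.  -2.9] w 0.324 | turn -0.001 then mm [ 1.2  0.4 81.3]
```

View pics/w8.png

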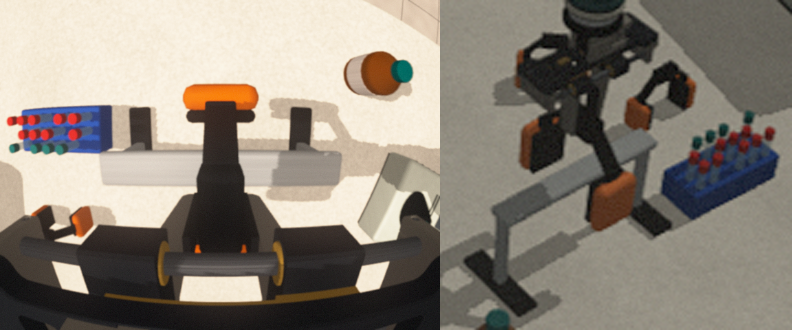

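One cup is on each side of the rail, and the bar passes under the crown at (220,175). Next I lower.

```bash
python3 -m jog '[1,0,30,0, 0,0,25,0, 0,0,14,0, 0,0,4,0, 0,0,2,0, 0,0,2,0, 0,0,1,0, 0,0,1,0, 0,0,1,0, 0,0,0,0]'
```

```text
time_s: 24.85
tool_pos: [0.6263, 0.2239, 0.1751]
tool_rot: [3.121, 0.36, -0.0]
force: [0.3, 0.1, -2.1]
width: 0.327
gripper_force: 35.0
```

```bash
python3 -m jog '[0,0,1,0, 0,0,1,0, 0,0,1,0, 0,0,1,0, 0,0,0,0, 0,0,0,0, 0,0,0,0, 0,0,0,0, 0,0,0,0, 0,0,0,0]'
```

```text
time_s: 26.1
tool_pos: [0.6265, 0.224, 0.1738]
tool_rot: [3.12, 0.36, 0.002]
force: [-3.6, -3.6, 11.0]
width: 0.324
gripper_force: 35.0
```

The crown rests on the rail: the weight is taken up and the force is +11 N. I ease off slightly, open and rise.

```bash
python3 -m jog '[0,0,-1.2,0, 0,0,0,0, 0,0,0,0, 0,0,0,0, 0,0,0,0, 0,0,0,0, 0,0,0,0, 0,0,0,0, 0,0,0,0, 0,0,0,0]' - 8;  python3 -m jog '[0,0,0,0, 0,0,0,0, 0,0,0,0, 0,0,0,0, 0,0,-10,0, 0,0,-20,0, 0,0,-30,0, 0,0,-50,0, 0,0,-50,0, 0,0,0,0]' 0
python3 - <<'E'
from h import *
q=[.6087,-.186,-.0955]
print("tip",world(np.array([[20-80*np.sin(.5),-60,97+80*np.cos(.5)],[20+80*np.sin(.5),-60,167]])/1e3,q))
go(.5,-.24,.35,-.0955)
p=imaging.capture("wrist");s=imaging.capture("scene")
cv2.imwrite("pics/w9.png",np.hstack([cv2.resize(p["color"][:,:,::-1],(440,330)),cv2.resize(s["color"][150:300,330:490,::-1],(352,330),interpolation=2)]))
E
```

```text
time_s: 27.35
tool_pos: [0.6265, 0.2239, 0.1737]
tool_rot: [3.121, 0.36, 0.001]
force: [-3.8, -1.4, 7.2]
width: 0.327
gripper_force: 8.0
time_s: 28.6
tool_pos: [0.6281, 0.2254, 0.3394]
tool_rot: [-3.118, -0.36, -0.016]
force: [0.6, -0.3, -0.1]
width: 0.999
gripper_force: 0.0
tip [[ 0.5847083  -0.24397645  0.1672066 ]
 [ 0.66106685 -0.25129094  0.167     ]]
t 28.6 pos [0.6281 0.2254 0.3394] yaw 0.23 tilt [ 0.01   0.004 -1.   ] q7 -1.91 F [ 0.6 -0.3 -0.1] w 0.999 | turn 0.325 then mm [-83.1 475.5 -10.6]
```

View pics/w9.png

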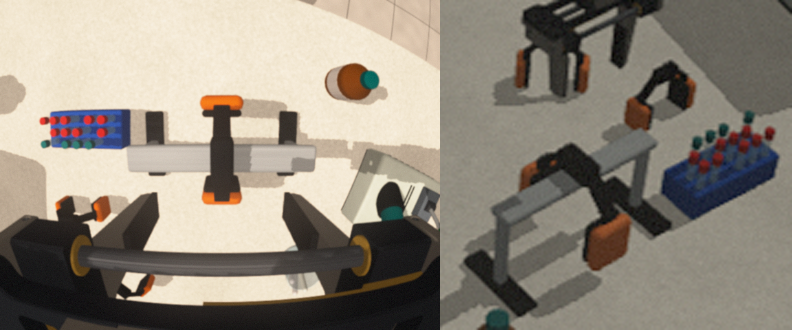

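The ear defenders hang on the rail with a cup on each side ((222,100) and (222,195) in the wrist view). The toggle is next.

```bash
python3 -m jog '[0,0,0,0.163, 0,0,0,0.162, -6.5,58.9,0,0, -6.5,58.9,0,0, -6.5,58.9,0,0, -6.5,58.9,0,0, -6.5,58.9,0,0, -6.5,58.9,0,0, -6.5,58.9,0,0, -6.5,58.9,0,0]' 1 20
python3 - <<'E'
from h import *
go(.5313,-.2388,.167,-.0955)
p=imaging.capture("wrist");p["fish"]=1
hsv=cv2.cvtColor(p["color"],cv2.COLOR_RGB2HSV);m=cv2.inRange(hsv,(45,140,40),(75,255,255));n,l,st,c=cv2.connectedComponentsWithStats(m);i=1+np.argmax(st[1:,4]);print(c[i],st[i])
print(proj(p,np.array([[.5847,-.244,.1672]])))
E
```

```text
time_s: 29.95
tool_pos: [0.5284, -0.2419, 0.3313]
tool_rot: [-3.137, 0.15, 0.003]
force: [0.3, 0.6, -0.1]
width: 0.006
gripper_force: 0.0
t 29.95 pos [ 0.5284 -0.2419  0.3313] yaw -0.095 tilt [-0.002  0.001 -1.   ] q7 -1.37 F [ 0.3  0.6 -0.1] w 0.006 | turn 0.0 then mm [  2.6  -3.3 164.3]
[323.38383838 163.93602694] [315 152  17  25 297]
[[317.0258184  167.58827004]]
```

```bash
python3 -m jog '[0,0,40,0, 0,0,45,0, 0,0,45,0, 0,0,34,0, 0,0,0,0, 10,0,0,0, 10,0,0,0, 10,0,0,0, 10,0,0,0, 10,0,0,0]';python3 -m jog '[10,0,0,0, 10,0,0,0, 10,0,0,0, 10,0,0,0, 8,0,0,0, 5,0,0,0, 3,0,0,0, 3,0,0,0, 0,0,0,0, 0,0,0,0]'
python3 - <<'E'
from h import *
q=[.6087,-.186,-.0955];s=imaging.capture("scene");t=imaging.capture("top");go(.55,-.24,.17)
for p in(s,t):
    hsv=cv2.cvtColor(p["color"],cv2.COLOR_RGB2HSV);m=cv2.inRange(hsv,(45,120,40),(75,255,255));n,l,st,c=cv2.connectedComponentsWithStats(m);i=1+np.argmax(st[1:,4]);print(c[i],st[i])
    for a in (-.5,0,.3,.4,.5): print(a,proj(p,world(np.array([[20+80*np.sin(a),-60,97+80*np.cos(a)]])/1e3,q)))
E
```

```text
time_s: 31.25
tool_pos: [0.58, -0.2451, 0.1686]
tool_rot: [3.138, -0.15, -0.001]
force: [-1.6, 0.1, 1.4]
width: 0.003
gripper_force: 0.7
time_s: 32.5
tool_pos: [0.6363, -0.2504, 0.1679]
tool_rot: [-3.137, 0.15, 0.007]
force: [-6.5, 0.8, 1.2]
width: 0.008
gripper_force: 2.9
t 32.6 pos [ 0.6363 -0.2504  0.1679] yaw -0.096 tilt [-0.005  0.001 -1.   ] q7 -1.47 F [-6.3  1.1  1.5] w 0.004 | turn 0.0 then mm [-86.9  -2.1  -2.1]
[ 70.25778388 129.35668498] [  33  106   79   52 2184]
-0.5 [[240.07067366 259.98009472]]
0 [[242.40799903 267.13111267]]
0.3 [[244.25597265 273.98460464]]
0.4 [[244.90916454 276.56834429]]
0.5 [[245.56895319 279.25578881]]Traceback (most recent call last):
  File "<stdin>", line 4, in <module>
    return _wrapfunc(a, 'argmax', axis=axis, out=out, **kwds)
    return bound(*args, **kwds)
ValueError: attempt to get argmax of an empty sequence
```

```bash
python3 -m jog '[1.5,0,0,0, 1.5,0,0,0, 1,0,0,0, 1,0,0,0, 0,0,0,0, 0,0,0,0, 0,0,0,0, 0,0,0,0, 0,0,0,0, 0,0,0,0]' | head -4;python3 -m jog '[-5,0,0,0, -20,0,0,0, -30,0,0,0, -30,0,0,0, 0,0,-50,0, 0,0,-50,0, 0,0,-50,0, 0,0,0,0, 0,0,0,0, 0,0,0,0]' | head -2
python3 - <<'E'
from h import *
q=[.6087,-.186,-.0955];s=imaging.capture("scene");t=imaging.capture("wrist");t["fish"]=1;go(.55,-.24,.17)
for p in(s,t):
    hsv=cv2.cvtColor(p["color"],cv2.COLOR_RGB2HSV);m=cv2.inRange(hsv,(45,90,30),(78,255,255));n,l,st,c=cv2.connectedComponentsWithStats(m)
    a=[-.5,0,.3,.4,.5];P=proj(p,world(np.array([[20+80*np.sin(x),-60,97+80*np.cos(x)] for x in a])/1e3,q));print(P.round(1).tolist())
    for i in range(1,n):
        if st[i,4]>15 and np.hypot(*(c[i]-P[3]))<60: print(c[i],st[i])
E
```

```text
time_s: 33.85
tool_pos: [0.6371, -0.2505, 0.1676]
tool_rot: [-3.136, 0.151, 0.023]
force: [-17.4, 3.9, 8.3]
time_s: 35.1
tool_pos: [0.558, -0.2429, 0.3168]
t 35.2 pos [ 0.5582 -0.2428  0.317 ] yaw -0.095 tilt [-0.002  0.001 -1.   ] q7 -1.4 F [-0.2  1.   0.7] w 0.002 | turn 0.0 then mm [ -8.4  -2.  147. ]
[[240.1, 260.0], [242.4, 267.1], [244.3, 274.0], [244.9, 276.6], [245.6, 279.3]]
[245.70588235 277.54901961] [242 274   8   8  51]
[[319.2, 204.4], [319.1, 158.2], [319.1, 128.5], [319.1, 119.4], [319.1, 111.0]]
[319.15416098 112.37653479] [304  98  31  30 733]
```

Run:
```python
from h import *
p=imaging.capture("scene");t=imaging.capture("top")
for n in("sleeve","ear_defenders"):
  for k in(p,t): print(n,[(np.round(d["extent"]).tolist(),round(d["conf"],2)) for d in imaging.find_in(k,n)][:4])
print(ctrl.hand_in())
```

```text
sleeve [([268.0, 229.0, 21.0, 35.0], 0.55)]
sleeve [([369.0, 218.0, 16.0, 33.0], 0.96), ([234.0, 175.0, 34.0, 68.0], 0.45)]
ear_defenders [([364.0, 166.0, 35.0, 26.0], 0.94), ([367.0, 212.0, 51.0, 62.0], 0.9), ([414.0, 178.0, 33.0, 31.0], 0.76)]
ear_defenders [([177.0, 313.0, 47.0, 36.0], 0.67), ([234.0, 175.0, 35.0, 68.0], 0.61), ([135.0, 269.0, 49.0, 22.0], 0.58)]
the job is handed in; nothing more can be done
None
```

I handed the job in at about 35 s: the sleeve is on the spigot, the ear defenders rest on the rail with a cup on each side, and the toggle is at its back stop. I judged the sleeve home from a hard stop at about 40 N and its rim against the collar, but image fits after release put it 2–7 mm out, and I viewed 11 pictures, one over the limit of 10.

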